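# Pump down the vacuum-base bench vise

## Task

Anchor the small vacuum-base vise to the bench: with a fingertip, first push its vent slide fully home towards the jaws, then press the pump plunger down and let it spring back up, over and over with full strokes, until the indicator pin stands fully out. Do not touch the pin itself, grip or lift nothing, leave all the other things where they lie, and finish clear with the plunger up.

Things in the scene. Friction and masses are not known exactly. Their poses are not given: they have to be found in the camera images.
- vise: small bench vise on a vacuum base, fixed to the table. Base 196 mm (x) by 236 mm (y), flat deck 30 mm above the table. Origin: base centre at table height; z up, x from the controls (front half) to the jaws (rear half, x > 0.02 m, up to 102 mm high). In the row x = -0.06 m: plunger at y = +0.075, indicator pin at y = 0, vent slide at y = -0.075. Turned by up to 0.45 rad
- plunger (a joint): pump plunger, how far it is pressed straight down: 0 = up, 0.020 m = fully down. A spring pushes it back up: 7 N starts it, 13 N holds it at the bottom. A stroke counts only if it goes deeper than about 0.014 m and is then let all the way up
- plunger_top (a point): centre of the top of the plunger's black mushroom head, 36 mm across; 90 mm above the table when up; moves down with the head
- pin (a joint): indicator pin, how far it has risen: starts at 0 to 0.022 m, stays where the pump has brought it; each full stroke raises it by about 0.010 m (the first by 0.002 to 0.018 m), as the plunger comes back up. Fully out = 0.052 m; more strokes then change nothing. Three to five full strokes are needed
- pin_top (a point): top of the steel indicator pin, 10 mm across, in a collar whose top is 45 mm above the table; the pin's top is 50 mm above the table plus the value of joint pin. A dark band round the pin shows above the collar only when it is fully out. Not to be touched
- vent (a joint): vent slide, how far it is pushed towards the jaws (vise +x): starts at 0 to 0.006 m (open), 0.024 m = fully home against its stop (shut). About 2 N moves it; it stays where it is left
- vent_face (a point): centre of the front face (the one to push, on the vise's -x side) of the vent slide's black upright tab, 14 mm (x) by 24 mm (y), reaching from 1 to 31 mm above the deck; the point is 46 mm above the table and moves with the tab. Two 6 mm high guide rails run 14 to 20 mm either side of the tab's middle
- nut: steel spacer ring, 20 mm across and 10 mm high, loose on the vise's deck between plunger and pin; leave alone. Origin: centre of its underside
- tape: roll of tape, 90 mm across, 25 mm high, beside the vise; leave alone. Origin: centre of its underside
- jar: small glass jar with lid, 52 mm across, 70 mm high, beside the vise; leave alone. Origin: centre of its underside
- driver: screwdriver, 200 mm long, 26 mm thick, lying in front of the vise; leave alone. Origin: centre of its underside
- wrench: flat wrench, 180 mm long, 8 mm thick, lying beside the vise; leave alone. Origin: centre of its underside
- offcut: wooden offcut 90 x 45 x 18 mm, lying beside the vise; leave alone. Origin: centre of its underside
- square: try square (90 mm stock, 130 mm blade, 14 mm thick), lying behind the vise; leave alone. Origin: middle of the stock's underside

How it is judged:
By the outcome, as a careful person would: the job done as asked, in the order asked, and still so for the second after the job is handed in, with the robot touching nothing.
It also fails if it takes over 54 s, if anything falls off the work surface, if the arm or the gripper's body presses on something with over 40 N, if the wrist force passes 120 N, or if a joint passes its speed limit or range.

## Robot

A 7-joint arm with a two-finger parallel gripper is mounted at the origin on the work surface. World frame = base frame: x ahead of the robot, y to its left, z up, the work surface at z = 0. Lengths are in m, angles in degrees, forces in N, time in s.
With the tool pointing down it reaches from about 0.35 to 0.9 m from the base axis. Payload 19.9 kg.
Tool frame: the origin (TCP) lies at the very end of the fingers, on their centre line; the grasp point (between the pads) lies r.grip_depth behind it (r.grip_depth is the distance from the TCP to the grasp point, in m); z points along the fingers, y is the line along which they close (so a half turn about z gives the same grasp; the last joint's range is limited). The gripper opens to 85 mm and grips with 20 to 120 N. Pads are 22 mm wide; open, the fingers measure 114 mm over their backs; the gripper's body (76 mm by 85 mm) begins 54 mm behind the grasp point. The pads swing forward as they close: fully open they stand 13 mm farther back than shut.
Start: joints at [64.486, 23.915, -0.59, 92.452, 0.269, 63.638, -3.037], TCP at [0.246, -0.575, 0.231] pointing down, gripper open.
Joint ranges: [-161.28, 161.28], [-22.2, 115.67], [-73.04, 71.86], [3.21, 147.25], [-68.34, 248.33], [10.77, 114.83], [-161.83, 161.83]. Speed limits (degrees/s): [108.29, 108.29, 136.94, 136.94, 172.46, 172.46, 172.46].

## Interface

Orientations are given as [roll, pitch, yaw] about the fixed x, y, z axes, in that order (R = Rz(yaw) Ry(pitch) Rx(roll)).
In Python, from cell import r gives the robot as it stands.
- The arm moves only by the tool play_rows, never from a script. Its arguments are lists of equal length, an entry for each row: "travel": the shift along the tool's x, y, z in m, a list of three; "rot": the turn, a rotation vector about the tool's x, y, z in degrees, a list of three. In form: {"travel": [[dx, dy, dz], ...], "rot": [[wx, wy, wz], ...]}. A call has 1 to 8 rows; each row shifts and turns the commanded pose from where the row before left it, along the tool's axes as they then stand; what a row does not reach is not made up. A row lasts 1/12 s, in which the tool goes at most 41.7 mm and 7.16 degrees, less where a joint would pass 70% of its speed; a pose out of reach is approached as far as the arm can. A call is refused whole if a number of a shift passes 0.0417 or a number of a turn 7.16, either way. A call with a gripper value outside its range is refused whole. "fingers" is the opening in per cent of the stroke, from 0 (shut) to 100 (fully open), set as the call begins (left out, the last holds). The fingers move at their own pace and stop on an object; "newtons" is the grip in N (left out, the last holds). Time passes only in rows, so rows that do not move let the fingers close. It gives the time, the measured TCP pose, the force, the opening and the grip force at its end, in the units of the state.
- r.state(): the state, without advancing time (a new reading comes with each control period).
- r.read_camera(name): name is "scene" or "side" or "wrist"; returns a dict with "frame" (420x560x3 uint8, red, green, blue), "intrinsics" (3x3 intrinsics, pixels), "extrinsics" (4x4, takes a point from world to camera coordinates). Camera axes: x right, y down, z forward; pixel columns grow to the right and rows downward; lengths in m; the calibration is good to about 2 mm. The wrist camera is an equidistant fisheye: a pixel r from the principal point sees the ray r / f radians off the axis. A picture is of the moment at which its call begins. There is no depth.
- r.sign_off(): hands the job in; it is judged then, once.
The state is a dict: "t": time; "joint_positions": joint angles; "qvel": joint speeds; "joint_torque": joint torques, N m; "ee_pos": TCP position; "tcp_rot": TCP orientation; "force": force on the tool from outside, world axes, zero at the start; "torque": the same for the moment, N m; "gripper_width": finger opening in m; "gripper_force": force on a finger pad.
Only numpy, scipy, OpenCV 4.12 (cv2) and the standard library are available. Lean on these libraries where they do the work, as an engineer would, in place of code of your own. Each camera call takes 0.05 s, during which the arm holds its last target. There are 200 camera calls.

## Working session

There is one attempt and no reset: what is moved stays moved. The work goes in short steps, Python scripts to look and compute and a tool call to move; the robot and the scene stay as the last step left them, time stands still between calls to the robot, and variables do not carry over. Pictures are saved under pics/ and viewed, at most 10 in all, crops included, and the job is handed in when it is done.

Besides the shell and the picture viewer there is one more tool, called after "Request:" by a JSON object that holds its "fn" and its "kwargs". play_rows: Moves the arm, as the interface text tells. Its arguments: {"type":"object","properties":{"travel":{"type":"array"},"rot":{"type":"array"},"fingers":{"type":"number"},"newtons":{"type":"number"}},"required":["travel","rot"]}

```bash
mkdir -p pics; python3 - <<'E'
from cell import r
import cv2,pickle
s=r.state();print(s['t'],s['ee_pos'],s['tcp_rot'],s['gripper_width'],r.grip_depth)
d={}
for n in("scene","side"):
    c=r.read_camera(n);d[n]=c;cv2.imwrite(f"pics/{n}0.png",cv2.resize(c["frame"][:,:,::-1],(800,600),interpolation=cv2.INTER_CUBIC))
pickle.dump(d,open('cams.pkl','wb'))
E
```

```text
0.0 [ 0.24544373 -0.57441991  0.23065566] [-1.79931376e+02  5.31997558e-03  2.31363903e+01] 0.0855752271706739 0.0187
```

View pics/scene0.png

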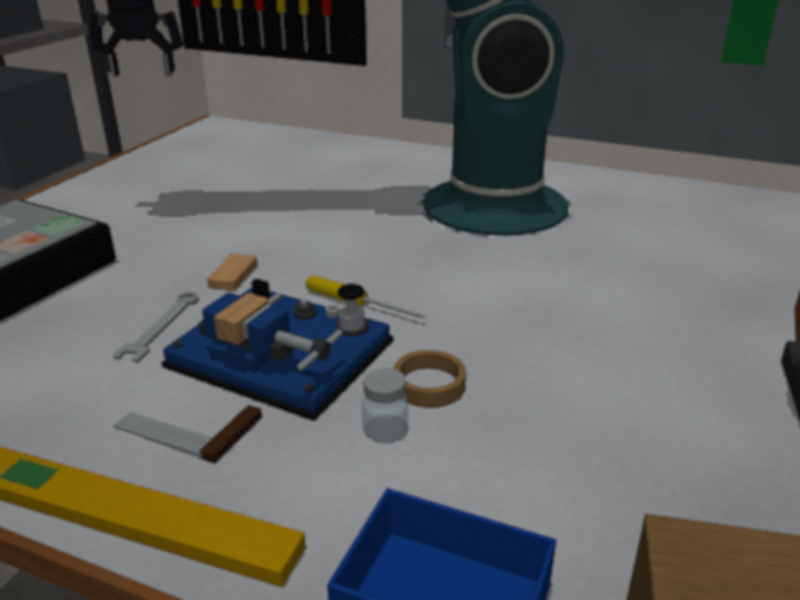

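View pics/side0.png

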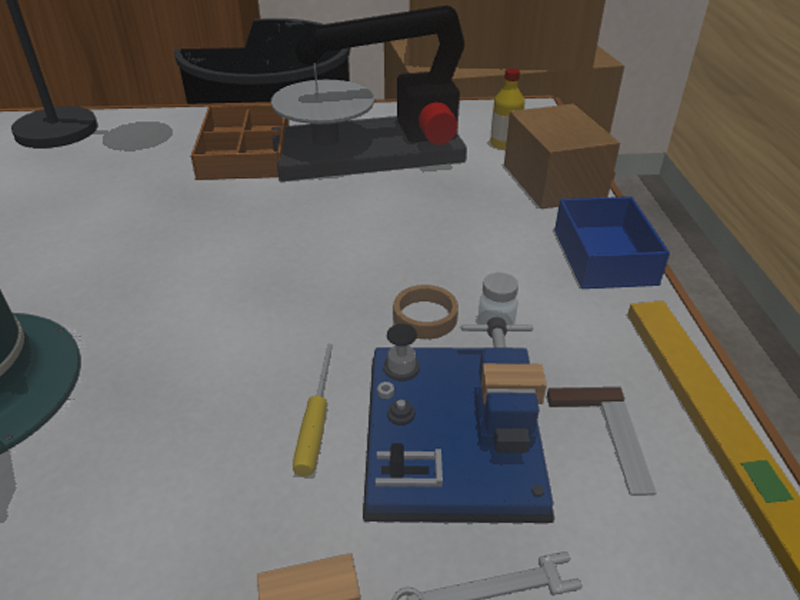

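The side view shows the plunger head at (402,335), the pin top near (401,405), the vent tab near (397,460), and deck corners at (376,349), (527,349), (547,511) and (367,511). I'll fit the vise pose to these points and take an enlarged crop.

```bash
cat >h.py <<'E'
import numpy as np,cv2,pickle
from scipy.optimize import least_squares
def proj(c,P):
    P=np.atleast_2d(P);E=np.array(c["extrinsics"]);q=P@E[:3,:3].T+E[:3,3];q=q@np.array(c["intrinsics"]).T;return q[:,:2]/q[:,2:]
def w(p,L):
    L=np.atleast_2d(L);a=p[2];R=np.array([[np.cos(a),-np.sin(a),0],[np.sin(a),np.cos(a),0],[0,0,1]]);return L@R.T+[p[0],p[1],0]
def ray(c,u,z):
    E=np.array(c["extrinsics"]);R=E[:3,:3];o=-R.T@E[:3,3];d=R.T@np.linalg.inv(c["intrinsics"])@[u[0],u[1],1];return o+d*(z-o[2])/d[2]
E
python3 - <<'E'
from h import *
d=pickle.load(open('cams.pkl','rb'));c=d['side']
px=lambda U:(np.array(U)+.5)*.7-.5
U=[(402,335),(376,349),(527,349),(547,511),(367,511)]
L=[(-.06,.075,.09),(-.098,.118,.03),(.098,.118,.03),(.098,-.118,.03),(-.098,-.118,.03)]
for u,l in zip(U,L): print(ray(c,px(u),l[2]))
f=least_squares(lambda p:(proj(c,w(p,L))-px(U)).ravel(),[.5,-.1,0]);p=f.x
print(p,np.round(f.fun.reshape(-1,2),1))
cs=d['scene'];print("scene",(proj(cs,w(p,L))+.5)/.7)
print(w(p,[(-.06,.075,.09),(-.06,0,.05),(-.067,-.075,.046)]))
x=c['frame'][225:370,245:395,::-1];cv2.imwrite('pics/crop1.png',cv2.resize(x,None,fx=4,fy=4,interpolation=cv2.INTER_CUBIC))
E
```

```text
[ 0.54038204 -0.04198552  0.09      ]
[5.11074173e-01 1.50391637e-05 3.00000000e-02]
[ 0.70092527 -0.01367526  0.03      ]
[ 0.66921464 -0.24437437  0.03      ]
[ 0.4915772  -0.23093323  0.03      ]
[ 0.59285382 -0.12050051 -0.09723394] [[-0.1 -0.8]
 [-2.5 -2.3]
 [ 0.4 -0.4]
 [ 7.3  1.5]
 [-5.5 -1.2]]
scene [[347.29434863 286.50556264]
 [391.47355956 321.14891515]
 [307.54598903 400.30360033]
 [153.84190137 346.0229366 ]
 [250.82296103 281.16250542]]
[[ 0.54041829 -0.04002993  0.09      ]
 [ 0.53313723 -0.11467566  0.05      ]
 [ 0.51888923 -0.18864184  0.046     ]]
```

View pics/crop1.png

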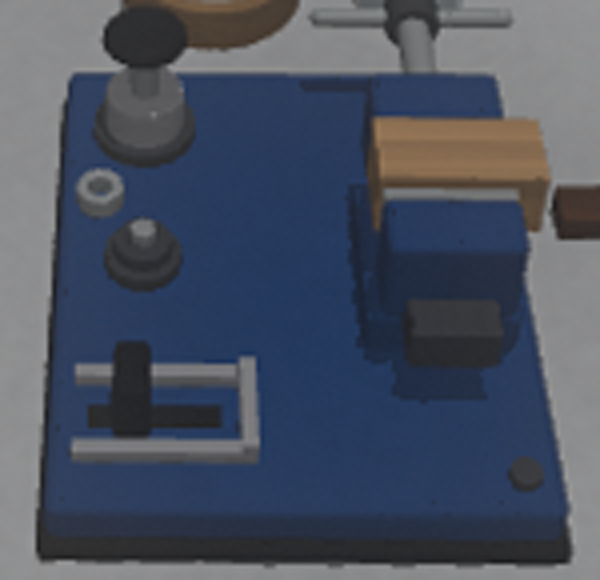

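The crop shows the head at (145,38), the pin top at (143,230), the tab top centre near (132,350) with its base at (133,430), the rails, and deck corners at (72,76), (495,76), (563,518) and (50,513). I'll refit with these.

```bash
python3 - <<'E'
from h import *
d=pickle.load(open('cams.pkl','rb'));c=d['side'];cs=d['scene']
px=lambda U:(np.array(U)+.5)/4-.5+[245,225]
U=[(145,38),(72,76),(495,76),(563,518),(50,513)]
L=np.array([(-.06,.075,.09),(-.098,.118,.03),(.098,.118,.03),(.098,-.118,.03),(-.098,-.118,.03)])
S=[(350,291),(392,334),(318,404),(167,355)]; ps=(np.array(S)+.5)*.7-.5
LS=L[[0,1,2,3]]
def res(p):
    L2=L.copy();L2[1:,:2]-=np.sign(L2[1:,:2])*p[3]
    LS2=L2[[0]]; 
    return np.r_[(proj(c,w(p,L2))-px(U)).ravel(),(proj(cs,w(p,LS2))-ps[:1]).ravel()]
f=least_squares(res,[.5,-.1,0,0]);p=f.x
print(p,np.round(f.fun.reshape(-1,2),1))
for n,u,z in (("head",(145,38),.09),("pinbase",(143,257),.033),("plbase",(144,133),.034),("tabtop",(132,350),.061),("tabfrontbaseR",(113,432),.031),("rail1",(75,365),.036),("rail2",(72,441),.036)):
    q=ray(c,px(u),z); a=p[2];e=q[:2]-p[:2];print(n,q,"local",np.round([np.cos(a)*e[0]+np.sin(a)*e[1],-np.sin(a)*e[0]+np.cos(a)*e[1]],4))
np.save('p.npy',p)
E
```

```text
[ 0.59413548 -0.11807765 -0.09263361  0.00499647] [[ 0.8 -1.5]
 [ 0.9 -0.7]
 [-1.6  0.8]
 [ 1.4 -0.1]
 [-0.9 -0.8]
 [-1.4 -3.1]]
head [ 0.53980675 -0.04139202  0.09      ] local [-0.0612  0.0713]
pinbase [ 0.53406613 -0.10965055  0.033     ] local [-0.0606  0.0028]
plbase [ 0.53965567 -0.04070992  0.034     ] local [-0.0614  0.072 ]
tabtop [ 0.52482813 -0.17796216  0.061     ] local [-0.0635 -0.066 ]
tabfrontbaseR [ 0.51683067 -0.19145106  0.031     ] local [-0.0702 -0.0802]
rail1 [ 0.50416785 -0.16372969  0.036     ] local [-0.0854 -0.0538]
rail2 [ 0.50148742 -0.19785927  0.036     ] local [-0.0849 -0.088 ]
```

Request:
{"fn": "play_rows", "kwargs": {"travel": [[0,0,0],[0,0,0],[0,0,0],[0,0,0],[0.0167,-0.0343,0],[0.0167,-0.0343,0],[0.0167,-0.0343,0],[0.0167,-0.0343,0]], "rot": [[0,0,7.1],[0,0,7.1],[0,0,7.1],[0,0,7.1],[0,0,0],[0,0,0],[0,0,0],[0,0,0]], "fingers": 0}}

```text
t: 0.77
ee_pos: [0.3251, -0.4425, 0.2309]
tcp_rot: [-180.0, 0.0, -5.3]
force: [1.6, -1.0, 0.7]
gripper_width: 0.0001
gripper_force: 0.0
```

Request:
{"fn": "play_rows", "kwargs": {"travel": [[0.0167,-0.0343,0],[0.0167,-0.0343,0],[0.0167,-0.0343,0],[0.0167,-0.0343,0],[0.0167,-0.0343,0],[0.0167,-0.0343,0],[0,0,0],[0,0,0]], "rot": [[0,0,0],[0,0,0],[0,0,0],[0,0,0],[0,0,0],[0,0,0],[0,0,0],[0,0,0]]}}

```text
t: 1.43
ee_pos: [0.4442, -0.2465, 0.2311]
tcp_rot: [-180.0, 0.0, -5.0]
force: [0.3, -0.7, -0.8]
gripper_width: -0.0
gripper_force: 0.0
```

Request:
{"fn": "play_rows", "kwargs": {"travel": [[0.016,-0.033,0],[0.016,-0.033,0],[0,0,0.036],[0,0,0.036],[0,0,0.036],[0,0,0],[0,0,0]], "rot": [[0,0,0],[0,0,0],[0,0,0],[0,0,0],[0,0,0],[0,0,0],[0,0,0]]}}

```text
t: 2.02
ee_pos: [0.4802, -0.1862, 0.1227]
tcp_rot: [-180.0, 0.2, -5.3]
force: [0.2, 0.1, 0.9]
gripper_width: 0.0005
gripper_force: 0.0
```

```bash
python3 - <<'E'
from h import *
from cell import r
ims=[]
for n in("wrist","side"):
    c=r.read_camera(n);pickle.dump(c,open(n+'1.pkl','wb'));f=c['frame'][:,:,::-1]
    ims.append(f)
cv2.imwrite('pics/w1.png',cv2.resize(ims[0],(800,600),interpolation=cv2.INTER_CUBIC))
print(r.state()['ee_pos'],np.load('p.npy'));c=pickle.load(open('wrist1.pkl','rb'));print(c['intrinsics'])
E
```

```text
[ 0.48202119 -0.18653912  0.12519752] [ 0.59413548 -0.11807765 -0.09263361  0.00499647]
[[325.1922621    0.         276.17598552]
 [  0.         325.1922621  213.38986309]
 [  0.           0.           1.        ]]
```

View pics/w1.png

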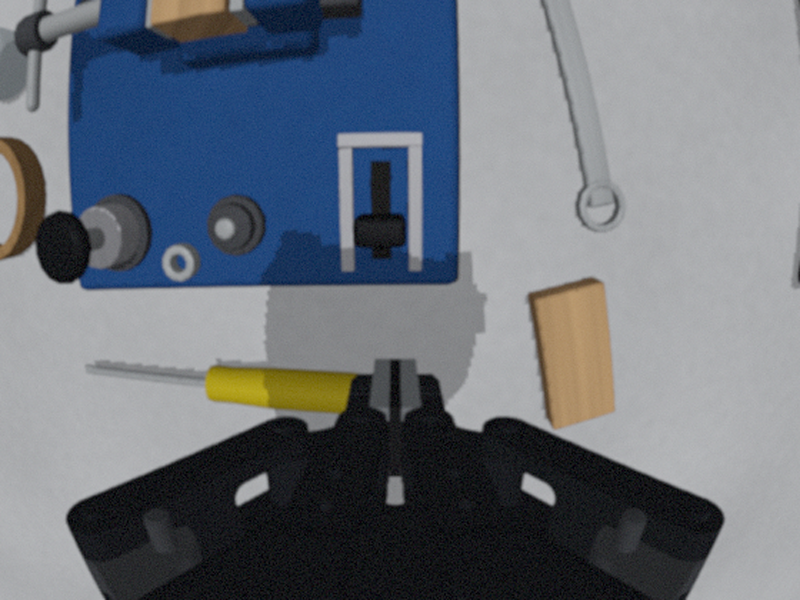

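The wrist view shows the tab at (380,230), the pin top at (226,229), the head at (63,247), the rails at columns 347 and 416, and the deck's front edge along row 285 from column 84 to 457.

```bash
cat >>h.py <<'E'
def fproj(c,P):
    P=np.atleast_2d(P);E=np.array(c["extrinsics"]);K=np.array(c["intrinsics"]);q=P@E[:3,:3].T+E[:3,3]
    n=np.hypot(q[:,0],q[:,1]);t=np.arctan2(n,q[:,2]);return K[:2,2]+K[0,0]*(t/n)[:,None]*q[:,:2]
def fray(c,U,z):
    K=np.array(c["intrinsics"]);m=((np.array(U)+.5)*.7-.5-K[:2,2])/K[0,0];t=np.hypot(*m)
    E=np.array(c["extrinsics"]);R=E[:3,:3];o=-R.T@E[:3,3];d=R.T@np.r_[m/t*np.sin(t),np.cos(t)];return o+d*(z-o[2])/d[2]
E
python3 - <<'E'
from h import *
c=pickle.load(open('wrist1.pkl','rb'));p=np.load('p.npy')
R=lambda U,z:fray(c,U,z)
for n,u,z in (("head",(63,247),.088),("deckL",(84,286),.03),("deckR",(457,280),.03),("collar",(236,225),.04),("pin",(226,229),.052),("rail1",(347,268),.036),("rail2",(416,268),.036),("bar1",(338,133),.036),("bar2",(422,133),.036),("tabtopC",(380,232),.061),("tabtopfront",(380,247),.061),("tabtop front z31",(380,247),.031),("tabrear",(380,213),.061),("tip",(394,362),.125)):
    q=R(u,z);a=p[2];e=q[:2]-p[:2];print(n,np.round(q,4),"local",np.round([np.cos(a)*e[0]+np.sin(a)*e[1],-np.sin(a)*e[0]+np.cos(a)*e[1]],4))
E
```

```text
head [ 0.5395 -0.0377  0.088 ] local [-0.0618  0.075 ]
deckL [0.5112 0.0016 0.03  ] local [-0.0937  0.1115]
deckR [ 0.492  -0.2201  0.03  ] local [-0.0923 -0.111 ]
collar [ 0.5333 -0.1112  0.04  ] local [-0.0612  0.0012]
pin [ 0.5328 -0.1101  0.052 ] local [-0.0619  0.0023]
rail1 [ 0.5047 -0.1646  0.036 ] local [-0.0848 -0.0546]
rail2 [ 0.5014 -0.1991  0.036 ] local [-0.0849 -0.0893]
bar1 [ 0.5722 -0.1673  0.036 ] local [-0.0173 -0.051 ]
bar2 [ 0.5681 -0.2079  0.036 ] local [-0.0176 -0.0918]
tabtopC [ 0.5239 -0.184   0.061 ] local [-0.0638 -0.0721]
tabtopfront [ 0.5172 -0.1833  0.061 ] local [-0.0705 -0.0721]
tabtop front z31 [ 0.5129 -0.182   0.031 ] local [-0.0749 -0.0712]
tabrear [ 0.5323 -0.1848  0.061 ] local [-0.0554 -0.0722]
tip [ 0.4886 -0.1869  0.125 ] local [-0.0987 -0.0783]
```

Request:
{"fn": "play_rows", "kwargs": {"travel": [[0,-0.006,0.03],[0,0,0.03],[0,0,0.022],[0,0,0],[0,0,0]], "rot": [[0,0,0],[0,0,0],[0,0,0],[0,0,0],[0,0,0]]}}

```text
t: 2.53
ee_pos: [0.4824, -0.1802, 0.0427]
tcp_rot: [180.0, -0.0, -5.3]
force: [-0.3, -0.5, 0.7]
gripper_width: 0.0001
gripper_force: 0.0
```

Request:
{"fn": "play_rows", "kwargs": {"travel": [[0.008,0,0],[0.008,0,0],[0.006,0,0],[0.004,0,0],[0.004,0,0],[0.004,0,0],[0,0,0],[0,0,0]], "rot": [[0,0,0],[0,0,0],[0,0,0],[0,0,0],[0,0,0],[0,0,0],[0,0,0],[0,0,0]]}}

```text
t: 3.2
ee_pos: [0.5158, -0.1828, 0.0412]
tcp_rot: [-180.0, -0.0, -5.3]
force: [0.3, -0.5, 0.9]
gripper_width: -0.0001
gripper_force: 0.0
```

Request:
{"fn": "play_rows", "kwargs": {"travel": [[0.003,0,0],[0.003,0,0],[0,0,0],[0,0,0]], "rot": [[0,0,0],[0,0,0],[0,0,0],[0,0,0]]}}

```text
t: 3.53
ee_pos: [0.5218, -0.1834, 0.0412]
tcp_rot: [-180.0, -0.0, -5.3]
force: [0.4, 0.6, -0.3]
gripper_width: -0.0001
gripper_force: 0.0
```

Request:
{"fn": "play_rows", "kwargs": {"travel": [[0.003,0,0],[0.003,0,0],[0,0,0],[0,0,0]], "rot": [[0,0,0],[0,0,0],[0,0,0],[0,0,0]]}}

```text
t: 3.87
ee_pos: [0.5255, -0.1838, 0.0409]
tcp_rot: [-180.0, 0.3, -5.3]
force: [-16.6, 2.4, 11.3]
gripper_width: 0.0
gripper_force: 8.2
```

Request:
{"fn": "play_rows", "kwargs": {"travel": [[0.002,0,0],[0.001,0,0],[0,0,0],[0,0,0]], "rot": [[0,0,0],[0,0,0],[0,0,0],[0,0,0]]}}

```text
t: 4.2
ee_pos: [0.526, -0.1838, 0.0407]
tcp_rot: [-180.0, 0.6, -5.3]
force: [-35.4, 6.0, 31.0]
gripper_width: 0.0001
gripper_force: 18.2
```

Request:
{"fn": "play_rows", "kwargs": {"travel": [[-0.003,0,0],[0,0,0],[0,0,0]], "rot": [[0,0,0],[0,0,0],[0,0,0]]}}

```text
t: 4.45
ee_pos: [0.5255, -0.1837, 0.0408]
tcp_rot: [-180.0, 0.3, -5.3]
force: [-15.3, 2.3, 9.5]
gripper_width: 0.0001
gripper_force: 7.8
```

```bash
python3 - <<'E'
from h import *
from cell import r
s=r.state();print(s['ee_pos'],s['force'])
a=r.read_camera('side')['frame'][225:370,245:395,::-1];b=r.read_camera('wrist')['frame'][80:280,180:380,::-1]
a=cv2.resize(a,(400,387),interpolation=cv2.INTER_CUBIC);b=cv2.resize(b,(387,387),interpolation=cv2.INTER_CUBIC)
cv2.imwrite('pics/c2.png',np.hstack([a,b]))
E
```

```text
[ 0.52550278 -0.18374449  0.04084031] [-15.34048637   2.26463774   9.52775675]
```

View pics/c2.png

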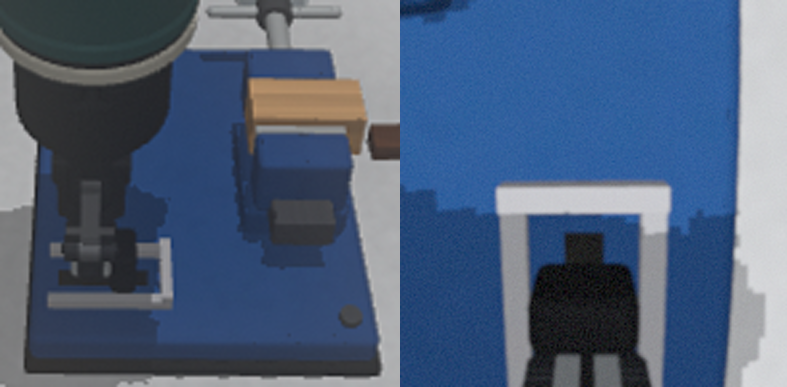

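The tab has moved about 20 mm and met a hard stop: 35 N gave only 0.5 mm more. I'll back off and measure its position.

Request:
{"fn": "play_rows", "kwargs": {"travel": [[-0.008,0,0],[-0.012,0,0],[-0.02,0,0],[0,0,-0.035],[0,0,-0.035],[0,0,-0.02],[0,0,0],[0,0,0]], "rot": [[0,0,0],[0,0,0],[0,0,0],[0,0,0],[0,0,0],[0,0,0],[0,0,0],[0,0,0]]}}

```text
t: 5.22
ee_pos: [0.4885, -0.1806, 0.1324]
tcp_rot: [180.0, -0.2, -5.3]
force: [-0.4, 0.7, -0.4]
gripper_width: -0.0001
gripper_force: 0.0
```

```bash
python3 - <<'E'
from h import *
from cell import r
s=r.state();print(s['ee_pos'],s['force'])
c=r.read_camera('wrist');pickle.dump(c,open('wrist2.pkl','wb'))
a=c['frame'][70:220,10:345,::-1]
print(a.shape);cv2.imwrite('pics/c3.png',cv2.resize(a,(800,358),interpolation=cv2.INTER_CUBIC))
E
```

```text
[ 0.48849164 -0.18058096  0.13242642] [-0.43987031  0.68104899 -0.39819237]
(150, 335, 3)
```

View pics/c3.png

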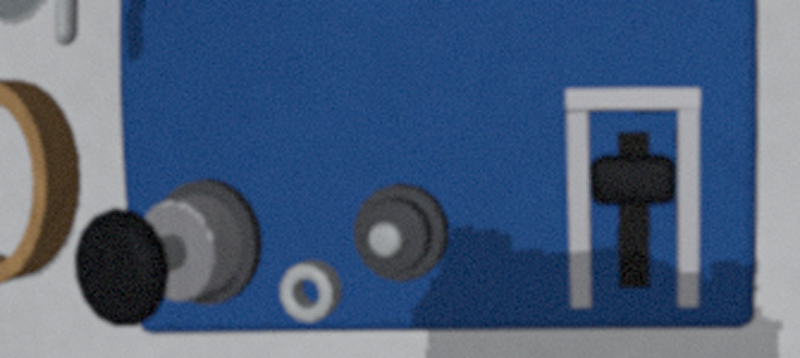

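The tab now spans rows 156–204 at column 634, its slot runs from row 133 to row 288, and the head is at (122,266). I'll measure these.

```bash
python3 - <<'E'
from h import *
c=pickle.load(open('wrist2.pkl','rb'));p=np.load('p.npy');s=335/800
for n,u,z in (("head",(122,266),.088),("tabfront",(634,204),.061),("tabfront base",(634,204),.031),("tabrear",(634,156),.061),("tabC",(634,180),.061),("slot0",(634,288),.031),("slot1",(634,133),.031),("barfront",(634,110),.036),("pin",(385,239),.055)):
    o=np.array([(u[0]+.5)*s-.5+10,(u[1]+.5)*s-.5+70]);q=fray(c,(o+.5)/.7-.5,z);a=p[2];e=q[:2]-p[:2];print(n,np.round(q,4),"local",np.round([np.cos(a)*e[0]+np.sin(a)*e[1],-np.sin(a)*e[0]+np.cos(a)*e[1]],4))
E
```

```text
head [ 0.5396 -0.0382  0.088 ] local [-0.0617  0.0745]
tabfront [ 0.5356 -0.1846  0.061 ] local [-0.0521 -0.0717]
tabfront base [ 0.5331 -0.1844  0.031 ] local [-0.0547 -0.0717]
tabrear [ 0.5489 -0.1859  0.061 ] local [-0.0388 -0.0717]
tabC [ 0.5423 -0.1852  0.061 ] local [-0.0454 -0.0717]
slot0 [ 0.5063 -0.1819  0.031 ] local [-0.0816 -0.0717]
slot1 [ 0.5554 -0.1864  0.031 ] local [-0.0323 -0.0716]
barfront [ 0.5624 -0.1871  0.036 ] local [-0.0252 -0.0716]
pin [ 0.533  -0.1107  0.055 ] local [-0.0616  0.0017]
```

Request:
{"fn": "play_rows", "kwargs": {"travel": [[0.0075,-0.0293,0],[0.0075,-0.0293,0],[0.0075,-0.0293,0],[0.0075,-0.0293,0],[0.0076,-0.0295,0],[0,0,0],[0,0,0.03],[0,0,0]], "rot": [[0,0,0],[0,0,0],[0,0,0],[0,0,0],[0,0,0],[0,0,0],[0,0,0],[0,0,0]]}}

```text
t: 5.93
ee_pos: [0.5362, -0.0372, 0.0968]
tcp_rot: [180.0, 0.4, -5.2]
force: [-2.2, -0.1, -1.2]
gripper_width: 0.0
gripper_force: 0.0
```

Request:
{"fn": "play_rows", "kwargs": {"travel": [[0,0,0.006],[0,0,0.006],[0,0,0.006],[0,0,0.005],[0,0,0.005],[0,0,0.003],[0,0,0],[0,0,0]], "rot": [[0,0,0],[0,0,0],[0,0,0],[0,0,0],[0,0,0],[0,0,0],[0,0,0],[0,0,0]]}}

```text
t: 6.6
ee_pos: [0.5386, -0.038, 0.0709]
tcp_rot: [180.0, 0.0, -5.3]
force: [-6.6, 0.5, 12.2]
gripper_width: -0.0003
gripper_force: 6.0
```

Request:
{"fn": "play_rows", "kwargs": {"travel": [[0,0,0.002],[0,0,0],[0,0,0]], "rot": [[0,0,0],[0,0,0],[0,0,0]]}}

```text
t: 6.85
ee_pos: [0.5388, -0.038, 0.0699]
tcp_rot: [180.0, -0.0, -5.3]
force: [-13.1, 0.4, 30.7]
gripper_width: -0.0001
gripper_force: 15.6
```

Request:
{"fn": "play_rows", "kwargs": {"travel": [[0,0,-0.011],[0,0,-0.011],[0,0,-0.011],[0,0,0],[0,0,0],[0,0,0]], "rot": [[0,0,0],[0,0,0],[0,0,0],[0,0,0],[0,0,0],[0,0,0]]}}

```text
t: 7.35
ee_pos: [0.5385, -0.0378, 0.101]
tcp_rot: [180.0, 0.0, -5.3]
force: [-0.1, 0.1, -0.5]
gripper_width: -0.0
gripper_force: 0.0
```

Request:
{"fn": "play_rows", "kwargs": {"travel": [[0,0,0.006],[0,0,0.006],[0,0,0.006],[0,0,0.006],[0,0,0.006],[0,0,0.003],[0,0,0],[0,0,0]], "rot": [[0,0,0],[0,0,0],[0,0,0],[0,0,0],[0,0,0],[0,0,0],[0,0,0],[0,0,0]]}}

```text
t: 8.02
ee_pos: [0.539, -0.0376, 0.0697]
tcp_rot: [180.0, -0.0, -5.3]
force: [-17.8, -0.5, 52.5]
gripper_width: 0.0002
gripper_force: 26.3
```

Request:
{"fn": "play_rows", "kwargs": {"travel": [[0,0,-0.011],[0,0,-0.011],[0,0,-0.011],[0,0,0],[0,0,0],[0,0,0]], "rot": [[0,0,0],[0,0,0],[0,0,0],[0,0,0],[0,0,0],[0,0,0]]}}

```text
t: 8.52
ee_pos: [0.5383, -0.0376, 0.1005]
tcp_rot: [-180.0, 0.1, -5.3]
force: [-0.3, -1.0, 0.8]
gripper_width: 0.0001
gripper_force: 0.0
```

```bash
python3 - <<'E'
from h import *
from cell import r
s=r.state();print(s['t'],s['ee_pos'],s['force'])
a=r.read_camera('side')['frame'][215:370,245:395,::-1];b=r.read_camera('wrist')['frame'][80:280,180:438,::-1]
cv2.imwrite('pics/c4.png',np.hstack([cv2.resize(x,(400,int(400*x.shape[0]/x.shape[1]))  ,interpolation=cv2.INTER_CUBIC)[:310] for x in (a,b)]))
E
```

```text
8.5167 [ 0.53826567 -0.03763684  0.10054391] [-0.27414307 -1.03235502  0.83680788]
```

View pics/c4.png

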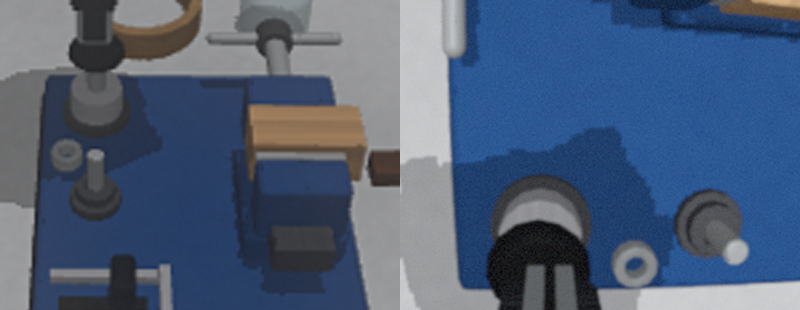

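Two strokes have been done, with the fingertip bottoming out at about 30–50 N. The pin is rising: its top is at (95,155) in the left half and no band shows yet. I'll continue with gentler full strokes.

Request:
{"fn": "play_rows", "kwargs": {"travel": [[0,0,0.006],[0,0,0.006],[0,0,0.006],[0,0,0.006],[0,0,0.006],[0,0,0.0012],[0,0,0],[0,0,0]], "rot": [[0,0,0],[0,0,0],[0,0,0],[0,0,0],[0,0,0],[0,0,0],[0,0,0],[0,0,0]]}}

```text
t: 9.28
ee_pos: [0.5388, -0.0376, 0.0701]
tcp_rot: [180.0, -0.0, -5.3]
force: [-4.7, 0.4, 16.6]
gripper_width: 0.0001
gripper_force: 8.0
```

Request:
{"fn": "play_rows", "kwargs": {"travel": [[0,0,-0.0104],[0,0,-0.0104],[0,0,-0.0104],[0,0,0],[0,0,0],[0,0,0]], "rot": [[0,0,0],[0,0,0],[0,0,0],[0,0,0],[0,0,0],[0,0,0]]}}

```text
t: 9.78
ee_pos: [0.5384, -0.0377, 0.1008]
tcp_rot: [-180.0, 0.0, -5.3]
force: [-0.1, 0.5, 0.9]
gripper_width: -0.0
gripper_force: 0.0
```

```bash
python3 - <<'E'
from h import *
from cell import r
s=r.state();print(s['t'],s['ee_pos'],s['force'])
a=r.read_camera('side')['frame'][245:320,245:345,::-1];b=r.read_camera('wrist')['frame'][150:250,280:413,::-1]
cv2.imwrite('pics/c5.png',np.hstack([cv2.resize(x,(400,300),interpolation=cv2.INTER_CUBIC) for x in (a,b)]))
E
```

```text
9.7833 [ 0.53835021 -0.03766072  0.10076559] [-0.14313836  0.49072472  0.92805585]
```

View pics/c5.png

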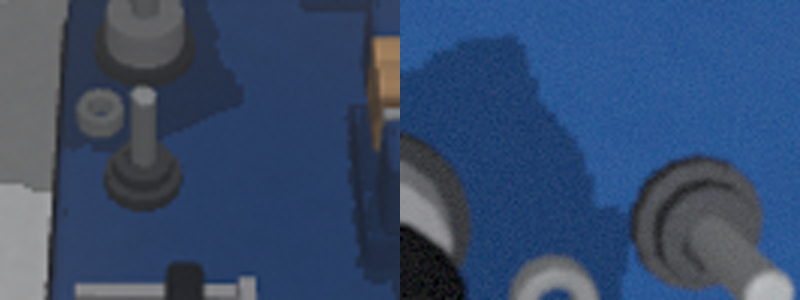

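After three strokes the pin is higher, with its top at (144,95) and still no band. I'll do another stroke and look again.

Request:
{"fn": "play_rows", "kwargs": {"travel": [[0,0,0.006],[0,0,0.006],[0,0,0.006],[0,0,0.006],[0,0,0.006],[0,0,0.0015],[0,0,0],[0,0,0]], "rot": [[0,0,0],[0,0,0],[0,0,0],[0,0,0],[0,0,0],[0,0,0],[0,0,0],[0,0,0]]}}

```text
t: 10.55
ee_pos: [0.5388, -0.0376, 0.07]
tcp_rot: [180.0, -0.0, -5.3]
force: [-6.1, -0.5, 20.7]
gripper_width: -0.0004
gripper_force: 10.6
```

Request:
{"fn": "play_rows", "kwargs": {"travel": [[0,0,-0.0105],[0,0,-0.0105],[0,0,-0.0105],[0,0,0],[0,0,0],[0,0,0]], "rot": [[0,0,0],[0,0,0],[0,0,0],[0,0,0],[0,0,0],[0,0,0]]}}

```text
t: 11.05
ee_pos: [0.5383, -0.0376, 0.1007]
tcp_rot: [180.0, 0.0, -5.3]
force: [0.1, -0.1, -0.9]
gripper_width: -0.0
gripper_force: 0.0
```

```bash
python3 - <<'E'
from h import *
from cell import r
s=r.state();print(s['t'],s['ee_pos'],s['force'])
c=r.read_camera('side')
p=np.load('p.npy')
for h in (.032,.042,.052): print(h,(proj(c,w(p,[-.0616,.0017,.05+h]))-[245,245]+.5)*4-.5)
a=c['frame'][245:320,245:345,::-1];b=r.read_camera('wrist')['frame'][150:250,280:413,::-1]
cv2.imwrite('pics/c6.png',np.hstack([cv2.resize(x,(400,300),interpolation=cv2.INTER_CUBIC) for x in (a,b)]))
E
```

```text
11.05 [ 0.53831634 -0.0376444   0.10072361] [ 0.12981807 -0.14179841 -0.94544605]
0.032 [[140.7703336   94.72848188]]
0.042 [[140.83977344  76.60002121]]
0.052 [[140.9104635   58.14516779]]
```

View pics/c6.png

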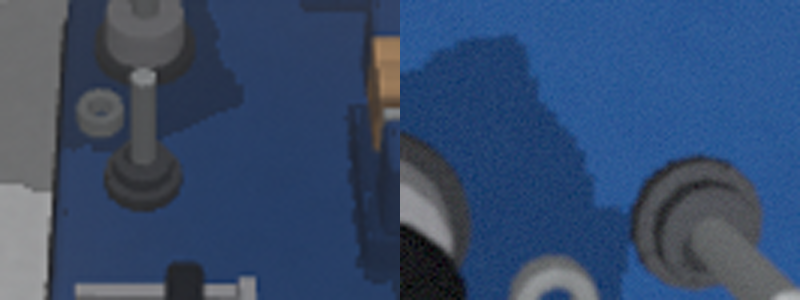

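The pin is at about 0.042 m (row 76), so one more stroke is due.

Request:
{"fn": "play_rows", "kwargs": {"travel": [[0,0,0.006],[0,0,0.006],[0,0,0.006],[0,0,0.006],[0,0,0.006],[0,0,0.0015],[0,0,0],[0,0,0]], "rot": [[0,0,0],[0,0,0],[0,0,0],[0,0,0],[0,0,0],[0,0,0],[0,0,0],[0,0,0]]}}

```text
t: 11.82
ee_pos: [0.5388, -0.0376, 0.07]
tcp_rot: [180.0, -0.0, -5.3]
force: [-6.1, 0.4, 22.1]
gripper_width: 0.0002
gripper_force: 10.6
```

Request:
{"fn": "play_rows", "kwargs": {"travel": [[0,0,-0.0105],[0,0,-0.0105],[0,0,-0.0105],[0,0,-0.03],[0,0,-0.03],[0,0,0],[0,0,0],[0,0,0]], "rot": [[0,0,0],[0,0,0],[0,0,0],[0,0,0],[0,0,0],[0,0,0],[0,0,0],[0,0,0]]}}

```text
t: 12.48
ee_pos: [0.5383, -0.0377, 0.1608]
tcp_rot: [180.0, 0.0, -5.3]
force: [0.4, -0.5, -0.2]
gripper_width: 0.0001
gripper_force: 0.0
```

```bash
python3 - <<'E'
from h import *
from cell import r
s=r.state();print(s['t'],s['ee_pos'],s['force'])
c=r.read_camera('side')
a=c['frame'][225:345,245:365,::-1];b=r.read_camera('wrist')['frame'][120:320,200:400,::-1]
cv2.imwrite('pics/c7.png',np.hstack([cv2.resize(x,(400,400),interpolation=cv2.INTER_CUBIC) for x in (a,b)]))
g=c['frame'].mean(2);print(np.round(g[250:300,278:283].mean(1)).astype(int))
E
```

```text
12.4833 [ 0.53828579 -0.03768223  0.16076314] [ 0.39062134 -0.54037202 -0.17085658]
[ 97  98  97  98  92  87  85  96 118 124 125 111  84  80  80  80  81  80
  80  80  81  80  80  80  80  80  80  80  80  80  81  75  46  45  77  80
  69  62  61  62  50  46  48  59  61  49  46  47  68  69]
```

View pics/c7.png

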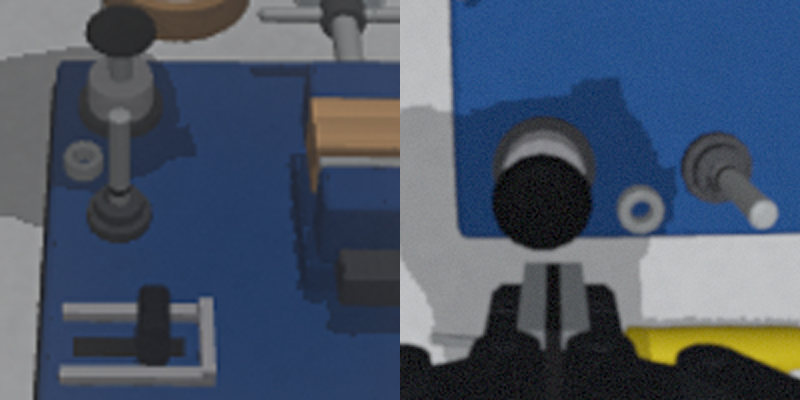

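The dark band now shows above the collar at about (120,190), with steel visible below it. The plunger is up, the vent is home, the nut hasn't moved, and the gripper is clear.

```bash
python3 -c "
from cell import r
print(r.sign_off())"
```

```text
the job is handed in; nothing more can be done
None
```

The job is handed in: the vent slide was pushed to its stop first, then five full plunger strokes brought the pin's dark band into view, and the arm finished clear with the plunger up at about 12.5 s.

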